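# Lay the rinsed tumbler down to drain

### The arm

A 7-joint arm with a two-finger parallel gripper is mounted at the origin on the work surface. World frame = base frame: x ahead of the robot, y to its left, z up, the work surface at z = 0. Lengths are in mm, angles in rad, forces in N, time in s.
With the tool pointing down it reaches from about 400 to 850 mm from the base axis. Payload 4.5 kg.
Tool frame: the origin (TCP) lies at the very end of the fingers, on their centre line; the grasp point (between the pads) lies 19 mm behind it; z points along the fingers, y is the direction in which the jaws open and shut (so a half turn about z gives the same grasp; the last joint's range is limited). The gripper opens to 88 mm and grips with 3 to 60 N. Pads are 18 mm wide; open, the fingers measure 123 mm over their backs; the gripper's body (75 mm by 187 mm) begins 45 mm behind the grasp point.
Start: joints at [1.312, 0.689, -0.195, 1.565, 0.157, 0.902, -0.215], TCP at [180.425, -598.415, 238.743] pointing down, gripper open.
Joint ranges: [-3.01, 3.01], [-0.46, 2.08], [-1.47, 1.51], [0.13, 2.56], [-1, 4.14], [0.04, 2.09], [-2.66, 2.66]. Speed limits (rad/s): [2.57, 2.57, 3.14, 3.14, 3.14, 3.14, 3.14].

### API

Orientations are given as a unit quaternion [w, x, y, z].
In Python, from workcell import r gives the robot as it stands.
- The arm moves only by the shell command python3 -m pendant 'ROWS'. ROWS is JSON, a list of rows, each a list of 5 numbers: the opening in per cent of the stroke, from 0 (shut) to 100 (fully open), then the shift along the tool's x, y, z in m, then the turn about the tool's z in degrees. A call has 1 to 8 rows; each row shifts and turns the commanded pose from where the row before left it, along the tool's axes as they then stand; what a row does not reach is not made up. A row lasts 1/12 s, in which the tool goes at most 41.7 mm and 7.16 degrees, less where a joint would pass 70% of its speed; a pose out of reach is approached as far as the arm can. A call is refused whole if a number of a shift passes 0.0417 or a number of a turn 7.16, either way. A call with a gripper value outside its range is refused whole. The fingers move at their own pace and stop on an object; the grip force is fixed at half the most. Time passes only in rows, so rows that do not move let the fingers close. It gives the time, the measured TCP pose, the force and the opening at its end, in the units of the state.
- r.sense(): the state, without advancing time (a new reading comes with each control period).
- r.capture(name): name is "scene" or "top" or "wrist"; returns the picture (480x640x3 uint8, red, green, blue); there is no depth.
- r.calibration(name): a dict with "K" (3x3 intrinsics, pixels), "R" (3x3) and "t" (3): a world point X has camera coordinates R X + t; the wrist camera has in their place "hand_eye" (4x4, takes a point from camera to tool coordinates, whose origin is the TCP and whose axes are the flange's). Camera axes: x right, y down, z forward; pixel columns grow to the right and rows downward; lengths in mm; the calibration is good to about 2 mm. A picture is of the moment at which its call begins: read the wrist's pose just before it. calibration takes no time and is no camera call.
- r.sign_off(): hands the job in, once; it reports no verdict.
Trained networks look in the newest picture that a camera, given by its name, has taken for a name from the list of things; names that differ only in an ending like _2 or _b are one class to them, and where a whole thing is asked for, a point or a joint stands for the part that bears it (a point fixed in the world has none). Each returns a list of dicts, best first, with "conf" (0 to 1); they miss things now and then, are a little off and sometimes report something else, mostly with a low value. They report only what shows in the picture. A call takes as long as a camera call. They do not tell look-alikes from the thing itself.
- r.outline_of(camera, target): "pixels" (480x640 bool, what is visible of it) and "bbox" ([left, top, width, height] in pixels, round what is visible of it).
The state is a dict: "t": time; "qpos": joint angles; "dq": joint speeds; "tau": joint torques, N m; "tool_pos": TCP position; "tool_rot": TCP orientation; "force": force on the tool from outside, world axes, zero at the start; "torque": the same for the moment, N m; "grip_width": finger opening in mm.
Only numpy, scipy, OpenCV 4.12 (cv2) and the standard library are available. Lean on these libraries where they do the work, as an engineer would, in place of code of your own. Each camera call takes 0.05 s, during which the arm holds its last target. There are 200 camera calls.

### The job

The rinsed mint tumbler stands on the counter right beside one edge of the wooden drying board. With a fingertip in its mouth, tip it over that edge so that it lies on its side on the board, mouth pointing in across the board and foot still at the edge. Let it down gently all the way, never letting it drop or picking it up, and leave the other things on the counter where they are.

Things in the scene. Friction and masses are not known exactly. Their poses are not given: they have to be found in the camera images.
- board: Fixed bamboo drying board lying on the counter, 240 (x) by 160 (y) by 10 mm thick, grooves along x. Origin at the centre of its underside, on the counter; its +x axis points to the edge the tumbler stands beside, 120 mm from the origin, which is the stop that the tumbler is tipped over (seen from the robot, the right-hand edge); z up.
- tumbler: Loose square tumbler of mint plastic, open at the top, about 0.26 kg: 72 by 72 mm outside, 165 mm tall, walls 4 mm (opening 64 by 64 mm), floor 6 mm. Origin at the centre of its underside, z from foot to mouth. Starts upright on the counter, its -x side 2 to 8 mm from the board's edge and nearly parallel to it. Tip it to its own -x side. Leant beyond about 23 degrees it falls unless held.
- tumbler_center (a point): Centre of the tumbler, on its axis, 82.5 mm above its underside.
- tumbler_heel (a point): Middle of the tumbler's lower edge on its -x side, the edge it tips about: 36 mm from the axis, level with the underside.
- tumbler_mouth (a point): Centre of the tumbler's open mouth, level with the rim, 165 mm above its underside.
- soap_tin: Loose steel travel soap tin, 88 by 61 by 28 mm, lying beside the board; not to be disturbed. Origin at the centre of its underside.
- brush_case: Loose white and mint toothbrush case, 190 (x) by 30 by 20 mm, lying beside the board; not to be disturbed. Origin at the centre of its underside.
- nail_polish: Loose purple nail polish bottle with black cap, 30 by 30 mm, 70 mm tall, standing to one side of the tumbler; not to be disturbed. Origin at the centre of its underside.
- ring_cone: Loose white ceramic ring cone, 60 mm across its foot, 74 mm tall, standing to one side of the tumbler; not to be disturbed. Origin at the centre of its underside.
Not all that is in view belongs to the job. Of the things that look like the tumbler, the smallest one is meant.

How it is judged (in metres and radians):
At the end, for the whole second after the job is handed in: The tumbler lies at rest flat on the board on its -x side (within about 4 degrees), mouth pointing in across the board and axis within 14 degrees of square to the edge it stood beside, its foot from 35 mm inside to 40 mm beyond that edge, its centre within 45 mm of the board's middle line (angle between tumbler's own z axis and vertical between 1.5 and 1.64 rad and angle between tumbler's own x axis and vertical below 0.1 rad and angle between the z axis of tumbler and the x axis of board, either way round below 0.25 rad and x of tumbler_mouth in the frame of board below 0.03 m and x of tumbler_heel in the frame of board between 0.085 and 0.16 m and y of tumbler_center in the frame of board between -0.045 and 0.045 m and height (world z) of tumbler_center between 0.04 and 0.05 m and linear speed of tumbler below 0.02 m/s and angular speed of tumbler below 0.1 rad/s); the robot touches nothing.
It fails at once if the tumbler drops: it turns faster than 4 rad/s (let fall freely it reaches 9) (angular speed of tumbler above 4 rad/s).
It fails at once if the tumbler is picked up: the edge it tips about rises more than 35 mm above the counter (height (world z) of tumbler_heel above 0.035 m).
It fails at once if the tumbler is pressed or squeezed by the fingers with more than 25 N (contact force between the fingers and tumbler above 25 N).
It fails at once if the soap tin or toothbrush case is moved more than 15 mm (distance of any of soap_tin, brush_case from where it was at the start of the episode above 0.015 m).
It fails at once if the nail polish or ring cone is moved more than 15 mm or tipped (distance of any of nail_polish, ring_cone from where it was at the start of the episode above 0.015 m or angle between any of nail_polish, ring_cone's own z axis and vertical above 0.4 rad).
It also fails if it takes over 48 s, if anything falls off the work surface, if the arm or the gripper's body presses on something with over 40 N, if the wrist force passes 120 N, or if a joint passes its speed limit or range.

## Working session

There is one attempt and no reset: what is moved stays moved. The work goes in short steps, Python scripts to look and compute and a shell command to move; the robot and the scene stay as the last step left them, time stands still between calls to the robot, and variables do not carry over. Pictures are saved under pics/ and viewed, about 8 in all and at most 12, crops included, and the job is handed in when it is done.

```bash
mkdir -p pics; ls
python3 - <<'E'
from workcell import r
import cv2,numpy as np
s=r.sense();print(s['t'],s['tool_pos'],s['tool_rot'],s['grip_width'],s['force'])
ims=[]
for c in("scene","top"):
    im=r.capture(c)[:,:,::-1].copy()
    cal=r.calibration(c);print(c,np.round(cal['K'],1).tolist(),np.round(cal['R'],3).tolist(),np.round(cal['t'],1).tolist())
    cv2.imwrite(f'pics/{c}0.png',im)
    for n in("tumbler","board","nail_polish","ring_cone"):
        for d in r.outline_of(c,n): print(c,n,d['conf'],d['bbox'])
E
```

```text
pics
0.0 [ 180.20211592 -597.80114885  237.92719566] [-8.86782592e-04  9.89288821e-01  1.45968510e-01 -1.92844830e-04] 88.52728540426796 [-0.14128905  0.36547499  0.24873065]
scene [[541.6, 0.0, 315.4], [0.0, 541.6, 233.7], [0.0, 0.0, 1.0]] [[-0.776, 0.631, 0.001], [0.537, 0.661, -0.524], [-0.331, -0.406, -0.852]] [517.3, -179.8, 1142.6]
scene tumbler 0.69 [292.6, 177.2, 60.2, 95.2]
scene tumbler 0.62 [262.0, 93.8, 61.5, 115.6]
scene tumbler 0.6 [137.2, 103.8, 93.6, 123.7]
scene board 0.8 [291.8, 247.4, 152.0, 161.9]
scene board 0.21 [291.6, 179.0, 62.5, 96.0]
scene nail_polish 0.67 [359.6, 184.3, 21.5, 31.6]
scene ring_cone 0.83 [227.5, 251.4, 34.0, 34.6]
top [[529.5, 0.0, 317.6], [0.0, 529.5, 228.0], [0.0, 0.0, 1.0]] [[-0.024, -1.0, -0.002], [-0.993, 0.024, -0.117], [0.117, -0.001, -0.993]] [-110.8, 595.1, 896.8]
top tumbler 0.98 [411.0, 116.0, 112.8, 104.3]
top tumbler 0.97 [296.3, 221.5, 53.7, 54.3]
top tumbler 0.74 [362.0, 229.1, 103.9, 94.2]
top board 0.87 [162.1, 184.6, 142.0, 106.1]
top nail_polish 0.72 [319.2, 322.5, 16.1, 16.0]
top nail_polish 0.3 [173.7, 303.0, 52.2, 33.6]
top ring_cone 0.83 [327.7, 160.8, 33.8, 30.4]
```

View pics/scene0.png

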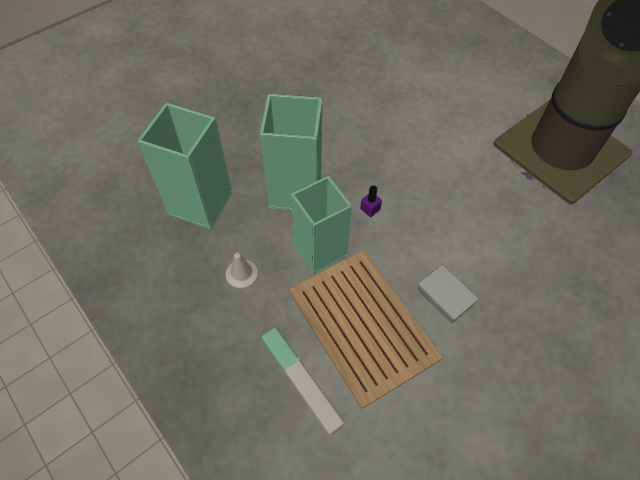

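View pics/top0.png

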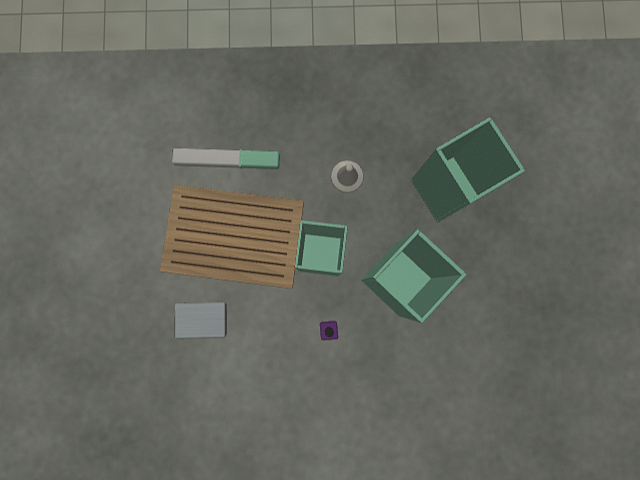

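The top view shows the board at u 162–303, the small tumbler at its right edge (rim about 300–347, 222–274), and the cone (347,176) and polish (329,330) to either side. Two larger look-alikes stand to the right, one with its rim corner close by at about (365,275). Next I'll measure rims and board.

```bash
cat > h.py <<'E'
from workcell import r
import cv2,numpy as np
def ray(c,uv,z):
    k=r.calibration(c);K,R,t=map(np.array,(k['K'],k['R'],k['t']))
    d=R.T@np.linalg.inv(K)@np.array([uv[0],uv[1],1.]);C=-R.T@t
    return (C+d*(z-C[2])/d[2])[:2]
def proj(c,X):
    k=r.calibration(c);K,R,t=map(np.array,(k['K'],k['R'],k['t']))
    p=K@(R@np.array(X,float)+t);return p[:2]/p[2]
def quad(m):
    return cv2.minAreaRect(cv2.findNonZero(m.astype(np.uint8)))
def info(c,uvs,z):
    P=np.array([ray(c,p,z) for p in uvs]);e=np.roll(P,-1,0)-P
    print(np.round(P).tolist(),'c',np.round(P.mean(0),1),'len',np.round(np.linalg.norm(e,axis=1)),'ang',np.round(np.degrees(np.arctan2(e[:,1],e[:,0])),1))
E
python3 - <<'E'
from h import *
im=r.capture("top")
b=r.outline_of("top","board")[0]['pixels']
info("top",cv2.boxPoints(quad(b)),10)
cs=cv2.boxPoints(quad(b));print(cs.tolist())
for d in r.outline_of("top","tumbler"):
    m=d['pixels'].astype(np.uint8);h=cv2.convexHull(cv2.findNonZero(m))[:,0,:]
    ap=cv2.approxPolyDP(h,4,True)[:,0,:];print(d['bbox'],ap.tolist())
# manual corners from pictures
info("top",[(303,222),(347,226),(343,274),(297,270)],165)
for z in (165,198,220): info("top",[(439,152),(490,119),(524,170),(472,203)],z);info("top",[(418,230),(465,273),(421,322),(372,279)],z)
for n in("nail_polish","ring_cone"):
    d=r.outline_of("top",n)[0]['bbox'];print(n,ray("top",(d[0]+d[2]/2,d[1]+d[3]/2),50))
big=cv2.resize(im[200:340,270:480,::-1],None,fx=3.8,fy=3.8,interpolation=cv2.INTER_CUBIC)
cv2.imwrite('pics/crop1.png',big)
E
```

```text
[[524.0, 160.0], [686.0, 140.0], [648.0, -103.0], [487.0, -78.0]] c [586.3  29.8] len [164. 246. 163. 241.] ang [ -6.9 -99.  171.4  81.2]
[[159.50576782226562, 271.3560485839844], [171.28250122070312, 181.8529815673828], [304.5799865722656, 199.39212036132812], [292.8032531738281, 288.89520263671875]]
[408.4, 118.0, 117.9, 103.0] [[523, 169], [438, 220], [411, 181], [437, 146], [488, 117]]
[363.4, 231.8, 105.1, 88.7] [[465, 274], [422, 321], [396, 313], [362, 280], [397, 241], [416, 230]]
[295.9, 219.8, 50.3, 56.1] [[346, 226], [339, 274], [296, 267], [301, 220]]
[[587.0, -103.0], [579.0, -169.0], [507.0, -161.0], [514.0, -93.0]] c [ 546.6 -131.6] len [67. 73. 69. 73.] ang [-96.6 173.5  83.7  -8.2]
[[690.0, -314.0], [740.0, -396.0], [659.0, -443.0], [609.0, -360.0]] c [ 674.6 -378.3] len [96. 94. 96. 93.] ang [ -58.3 -150.1  120.8   29.8]
[[570.0, -276.0], [504.0, -344.0], [433.0, -275.0], [498.0, -204.0]] c [ 501.4 -274.8] len [ 95.  99.  96. 102.] ang [-134.6  135.6   47.2  -45. ]
[[681.0, -306.0], [730.0, -385.0], [651.0, -430.0], [604.0, -351.0]] c [ 666.7 -367.8] len [92. 90. 92. 89.] ang [ -58.3 -150.1  120.8   29.8]
[[567.0, -270.0], [503.0, -335.0], [435.0, -268.0], [498.0, -201.0]] c [ 500.6 -268.6] len [91. 95. 92. 98.] ang [-134.6  135.6   47.2  -45. ]
[[676.0, -301.0], [723.0, -377.0], [647.0, -421.0], [601.0, -344.0]] c [ 661.4 -360.7] len [89. 88. 89. 86.] ang [ -58.3 -150.1  120.8   29.8]
[[564.0, -266.0], [502.0, -329.0], [437.0, -264.0], [497.0, -199.0]] c [ 500.1 -264.4] len [88. 92. 89. 95.] ang [-134.6  135.6   47.2  -45. ]
nail_polish [ 416.58295056 -137.21661216]
ring_cone [ 678.92514612 -177.09263011]
```

View pics/crop1.png

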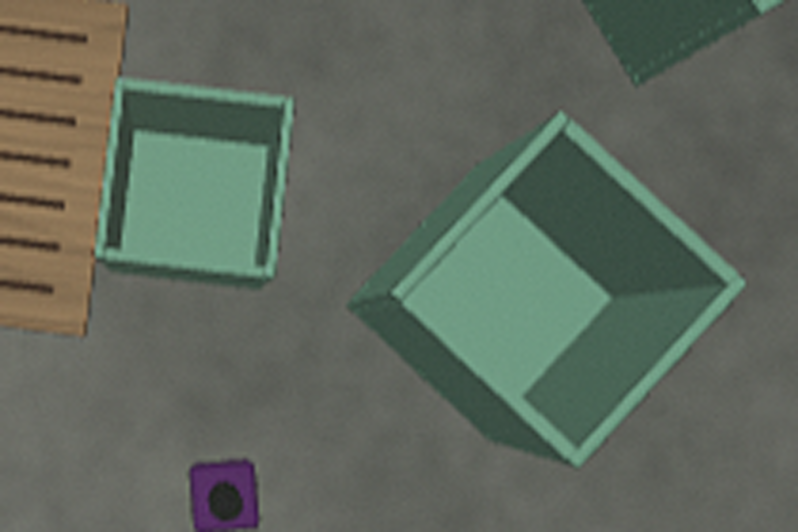

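Tumbler axis is at about (548,-130), with board +x heading about -98°. I'll turn the jaws along the tipping direction, narrow them to about 50 mm over the backs, and fly in high.

```bash
python3 -m pendant '[[17,0,0,-0.012,6.2],[17,0,0,-0.012,6.2],[17,0,0,-0.012,6.2],[17,0,0,-0.012,6.2],[17,0.02,-0.034,0,0],[17,0.02,-0.034,0,0],[17,0.02,-0.034,0,0],[17,0.02,-0.034,0,0]]'
python3 -m pendant '[[17,0.02,-0.034,0,0],[17,0.02,-0.034,0,0],[17,0.02,-0.034,0,0],[17,0.02,-0.034,0,0],[17,0.02,-0.034,0,0],[17,0.02,-0.034,0,0],[17,0.02,-0.034,0,0],[17,0.02,-0.034,0,0]]'
cat >> h.py <<'E'
def where():
    from scipy.spatial.transform import Rotation as Ro
    s=r.sense();q=s['tool_rot'];M=Ro.from_quat([q[1],q[2],q[3],q[0]]).as_matrix()
    h=np.degrees(np.arctan2(M[1,1],M[0,1]));p=s['tool_pos']
    dx=np.array([548.3,-130])-p[:2]
    print('t',round(s['t'],2),'tcp',np.round(p,1),'jaw',round(h,1),'to tumbler tool x,y',np.round([dx@M[:2,0],dx@M[:2,1]],1),'F',np.round(s['force'],2),'w',round(s['grip_width'],1))
if __name__=='__main__': where()
E
python3 h.py
```

```text
t: 1.42
tool_pos: [279.5, -473.5, 286.9]
tool_rot: [0.0, 0.998, -0.07, 0.0]
force: [0.8, 0.7, 0.7]
grip_width: 36.5
t: 2.08
tool_pos: [476.0, -226.2, 287.0]
tool_rot: [0.0, 0.998, -0.07, 0.0]
force: [0.8, -0.5, 0.2]
grip_width: 15.0
t 2.08 tcp [ 476.  -226.2  287. ] jaw -98.0 to tumbler tool x,y [  58.2 -105.4] F [ 0.78 -0.54  0.15] w 15.0
```

```bash
python3 -m pendant '[[17,0.0145,-0.026,0,0],[17,0.0145,-0.026,0,0],[17,0.0145,-0.026,0,0],[17,0.0145,-0.026,0,0],[17,0,0,0.02,0],[17,0,0,0.02,0],[17,0,0,0.02,0],[17,0,0,0,0]]'
python3 - <<'E'
from h import *
where()
a=r.capture("wrist")[:,:,::-1];b=r.capture("scene")[:,:,::-1]
b=cv2.resize(b[60:360,120:480],None,fx=1.6,fy=1.6)
cv2.imwrite('pics/w1.png',np.hstack([cv2.resize(a,(400,300)),cv2.resize(b,(400,300))]))
E
```

```text
t: 2.75
tool_pos: [544.6, -132.3, 223.5]
tool_rot: [-0.0, 0.998, -0.07, -0.003]
force: [-0.1, 0.6, 0.3]
grip_width: 15.1
t 2.75 tcp [ 544.6 -132.3  223.5] jaw -98.0 to tumbler tool x,y [ 3.3 -2.8] F [-0.09  0.61  0.3 ] w 15.1
```

View pics/w1.png

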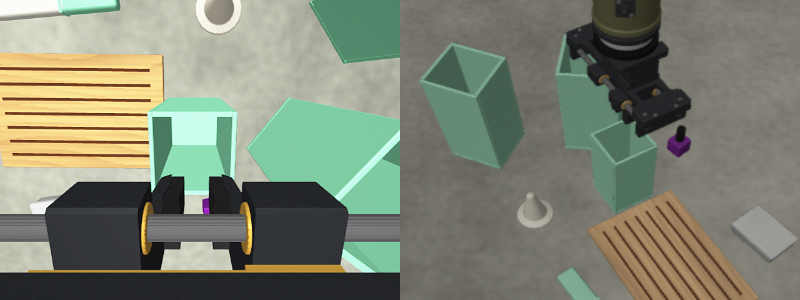

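Run:
```python
from h import *
from scipy.spatial.transform import Rotation as Ro
s=r.sense();im=r.capture("wrist")
k=r.calibration("wrist");K=np.array(k['K']);H=np.array(k['hand_eye'])
q=s['tool_rot'];M=Ro.from_quat([q[1],q[2],q[3],q[0]]).as_matrix();p=np.array(s['tool_pos'])
print(np.round(H,2).tolist(),K[0,0])
def w(uv,z):
    d=M@H[:3,:3]@np.linalg.inv(K)@np.array([*uv,1.]);C=M@H[:3,3]+p
    return C+d*(z-C[2])/d[2]
for uv in [(240,178),(380,178),(375,308),(243,308)]:
    X=w(uv,165);print(np.round(X,1),'tool',np.round(M.T@(X-p),1))
for uv in [(260,88),(262,265)]: print('edge',np.round(w(uv,10),1),np.round(M.T@(w(uv,10)-p),1))
cv2.imwrite('pics/w2.png',cv2.resize(im[130:330,200:440,::-1],None,fx=3,fy=3))
```

```text
[[-0.0, -0.97, -0.25, 63.99], [1.0, -0.0, -0.0, 0.79], [-0.0, -0.25, 0.97, -145.54], [0.0, 0.0, 0.0, 1.0]] 409.1929336029701
[ 591.8 -102.4  165. ] tool [ 40.4 -36.6  61.6]
[ 581.9 -172.3  165. ] tool [40.4 34.  61.6]
[ 511.5 -162.5  165. ] tool [-30.7  34.1  61.7]
[521.7 -90.8 165. ] tool [-30.7 -38.3  61.7]
edge [ 649.4 -102.6   10. ] [ 97.6 -44.4 216.6]
edge [495.7 -77.5  10. ] [-58.1 -47.9 216.7]
```

View pics/w2.png

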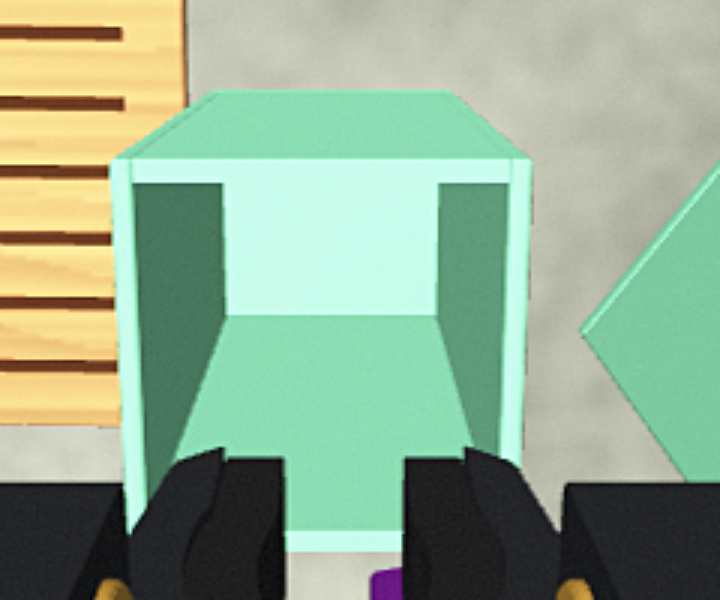

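```bash
python3 -m pendant '[[17,0.003,-0.002,0.005,0],[17,0,0,0.015,0],[17,0,0,0.015,0],[17,0,0,0.015,0],[17,0,0,0.012,0],[17,0,0,0.005,0],[17,0,0,0,0],[17,0,0,0,0]]'; python3 h.py
```

```text
t: 3.57
tool_pos: [550.9, -131.5, 160.4]
tool_rot: [0.0, 0.998, -0.07, 0.001]
force: [0.7, 0.1, 0.2]
grip_width: 14.9
t 3.57 tcp [ 550.9 -131.5  160.4] jaw -98.0 to tumbler tool x,y [-2.8 -1.1] F [0.72 0.11 0.22] w 14.9
```

```bash
python3 -m pendant '[[17,-0.001,0,0.005,0],[17,-0.001,0,0.003,0],[17,0,-0.003,0,0],[17,0,-0.003,0,0],[17,0,-0.003,0,0],[17,0,-0.003,0,0],[17,0,-0.003,0,0],[17,0,-0.003,0,0]]'
python3 -m pendant '[[17,0,-0.003,0.002,0],[17,0,-0.003,0.002,0],[17,0,-0.003,0.002,0],[17,0,-0.003,0.002,0],[17,0,-0.003,0.001,0],[17,0,-0.003,0.001,0],[17,0,0,0,0],[17,0,0,0,0]]'
python3 - <<'E'
from h import *
where()
a=r.capture("wrist")[:,:,::-1];b=r.capture("scene")[:,:,::-1]
b=cv2.resize(b[140:320,220:460],(480,360))
cv2.imwrite('pics/w3.png',np.hstack([cv2.resize(a,(320,240)),b[:240,:]]) if 0 else np.hstack([cv2.copyMakeBorder(cv2.resize(a,(320,240)),0,120,0,0,0),b]))
E
```

```text
t: 4.23
tool_pos: [551.0, -113.1, 151.9]
tool_rot: [0.0, 0.998, -0.07, 0.0]
force: [0.3, -0.5, -0.1]
grip_width: 14.9
t: 4.9
tool_pos: [553.2, -95.3, 141.6]
tool_rot: [0.0, 0.998, -0.07, -0.0]
force: [0.6, -0.3, 0.4]
grip_width: 14.7
t 4.9 tcp [553.2 -95.3 141.6] jaw -98.0 to tumbler tool x,y [ 0. 35.] F [ 0.65 -0.3   0.36] w 14.7
```

View pics/w3.png

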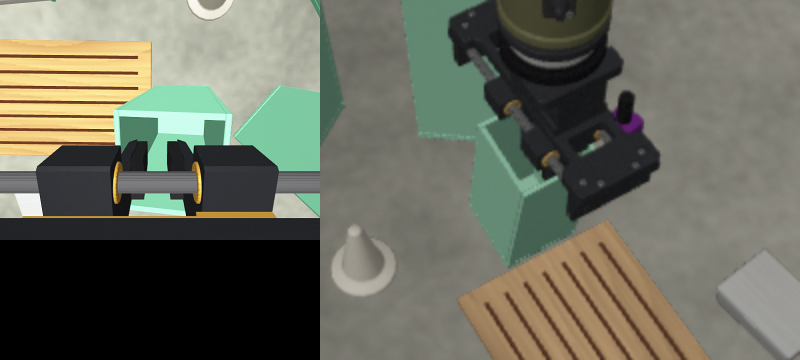

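```bash
python3 -m pendant '[[17,0,-0.003,0,0],[17,0,-0.003,0,0],[17,0,-0.003,0,0],[17,0,-0.003,0,0],[17,0,-0.003,0,0],[17,0,-0.003,0,0],[17,0,-0.003,0,0],[17,0,-0.003,0,0]]'
python3 -m pendant '[[17,0,-0.003,0,0],[17,0,-0.003,0,0],[17,0,-0.003,0,0],[17,0,-0.003,0,0],[17,0,-0.003,0,0],[17,0,-0.003,0,0],[17,0,-0.003,0,0],[17,0,-0.003,0,0]]'
python3 -m pendant '[[17,0,-0.003,0,0],[17,0,-0.003,0,0],[17,0,-0.003,0,0],[17,0,-0.003,0,0],[17,0,-0.003,0,0],[17,0,0,0,0],[17,0,0,0,0]]'
python3 - <<'E'
from h import *
where()
a=r.capture("wrist")[:,:,::-1];b=r.capture("scene")[:,:,::-1]
b=cv2.resize(b[140:320,220:460],(480,360))
cv2.imwrite('pics/w4.png',np.hstack([cv2.copyMakeBorder(cv2.resize(a,(320,240)),0,120,0,0,0),b]))
E
```

```text
t: 5.67
tool_pos: [556.7, -71.3, 141.7]
tool_rot: [-0.0, 0.998, -0.07, 0.0]
force: [0.2, -1.0, 0.5]
grip_width: 15.0
t: 6.33
tool_pos: [560.0, -47.7, 141.7]
tool_rot: [0.0, 0.998, -0.07, 0.0]
force: [0.0, -0.1, -0.6]
grip_width: 14.6
t: 6.92
tool_pos: [562.1, -32.9, 141.7]
tool_rot: [-0.0, 0.998, -0.07, 0.0]
force: [0.5, -0.2, -0.6]
grip_width: 15.1
t 6.92 tcp [562.1 -32.9 141.7] jaw -98.0 to tumbler tool x,y [-0.2 98.1] F [ 0.48 -0.16 -0.59] w 15.1
```

View pics/w4.png

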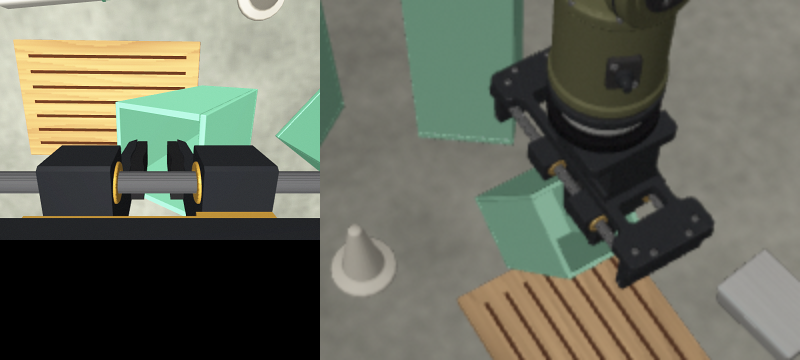

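```bash
python3 -m pendant '[[17,0,-0.0027,0,0],[17,0,-0.0027,0,0],[17,0,-0.0027,0,0],[17,0,-0.0027,0,0],[17,0,-0.0027,0,0],[17,0,-0.0027,0,0],[17,0,-0.0027,0,0],[17,0,-0.0027,0.001,0]]'
python3 -m pendant '[[17,0,-0.0027,0.002,0],[17,0,-0.0027,0.002,0],[17,0,-0.0027,0.002,0],[17,0,-0.0027,0.002,0],[17,0,-0.0027,0.002,0],[17,0,-0.0027,0.002,0],[17,0,-0.0027,0.002,0],[17,0,0,0.002,0]]'
python3 - <<'E'
from h import *
where()
a=r.capture("wrist")[:,:,::-1];b=r.capture("scene")[:,:,::-1]
b=cv2.resize(b[140:320,220:460],(480,360))
cv2.imwrite('pics/w5.png',np.hstack([cv2.copyMakeBorder(cv2.resize(a,(320,240)),0,120,0,0,0),b]))
E
```

```text
t: 7.68
tool_pos: [565.2, -11.4, 140.8]
tool_rot: [-0.0, 0.998, -0.07, 0.0]
force: [-0.2, 0.6, 0.1]
grip_width: 15.2
t: 8.35
tool_pos: [567.8, 7.9, 124.5]
tool_rot: [-0.0, 0.998, -0.069, 0.0]
force: [-0.5, 0.5, 0.1]
grip_width: 14.9
t 8.35 tcp [567.8   7.9 124.5] jaw -98.0 to tumbler tool x,y [ -0.2 139.3] F [-0.5   0.47  0.11] w 14.9
```

View pics/w5.png

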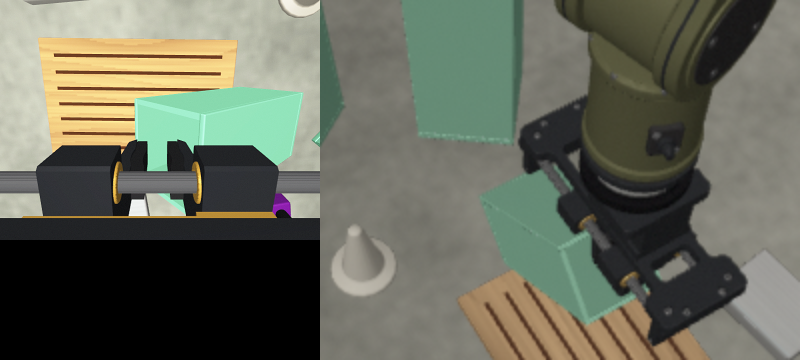

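```bash
cat >> h.py <<'E'
def side(pts,X=36):
    """wrist pixels (full res) on the plane tool x = X -> (d, world z), d = -tool y"""
    s=r.sense();k=r.calibration("wrist");K=np.array(k['K']);H=np.array(k['hand_eye']);o=[]
    for u in pts:
        v=H[:3,:3]@np.linalg.inv(K)@np.array([*u,1.]);C=H[:3,3]
        P=C+v*(X-C[0])/v[0];o.append((round(-P[1],1),round(s['tool_pos'][2]-P[2],1)))
    print(o,'tip z',round(s['tool_pos'][2],1))
    P=np.array(o)
    for i in range(len(P)-1):
        e=P[i+1]-P[i];print('len',round(np.hypot(*e)),'ang',round(np.degrees(np.arctan2(e[1],e[0])),1))
E
python3 -c "
from h import *
side([(270,200),(404,228),(604,186)])
"
```

```text
[(np.float64(17.4), np.float64(103.3)), (np.float64(-27.2), np.float64(152.9)), (np.float64(-149.1), np.float64(60.6))] tip z 124.3
len 67 ang 132.0
len 153 ang -142.9
```

```bash
python3 -m pendant '[[17,0,-0.0025,0.002,0],[17,0,-0.0025,0.002,0],[17,0,-0.0025,0.002,0],[17,0,-0.0025,0.002,0],[17,0,-0.0025,0.002,0],[17,0,-0.0025,0.002,0],[17,0,-0.0025,0.002,0],[17,0,-0.0025,0.002,0]]'
python3 -m pendant '[[17,0,-0.0025,0.002,0],[17,0,-0.0025,0.002,0],[17,0,-0.0025,0.002,0],[17,0,-0.0025,0.002,0],[17,0,-0.0025,0.002,0],[17,0,-0.0025,0.002,0],[17,0,-0.0025,0.002,0],[17,0,0,0,0]]'
python3 - <<'E'
from h import *
where()
a=r.capture("wrist")[:,:,::-1];b=r.capture("scene")[:,:,::-1]
b=cv2.resize(b[140:320,220:460],(320,240))
cv2.imwrite('pics/w6.png',np.hstack([a[:360,:480] if 0 else cv2.resize(a,(480,360)),cv2.copyMakeBorder(b,0,120,0,0,0)]))
E
```

```text
t: 9.12
tool_pos: [570.3, 26.8, 108.3]
tool_rot: [0.0, 0.998, -0.07, -0.0]
force: [0.5, 0.1, -0.7]
grip_width: 15.1
t: 9.78
tool_pos: [572.9, 45.0, 94.3]
tool_rot: [-0.0, 0.998, -0.069, -0.0]
force: [0.9, 1.0, -0.0]
grip_width: 14.4
t 9.78 tcp [572.9  45.   94.3] jaw -98.0 to tumbler tool x,y [-1.000e-01  1.767e+02] F [ 0.91  0.98 -0.  ] w 14.4
```

View pics/w6.png

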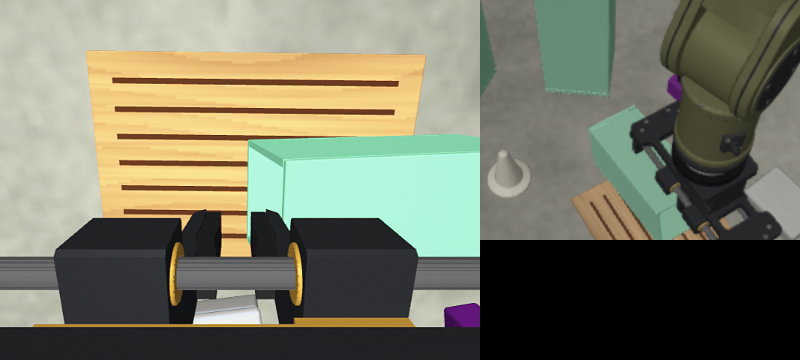

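```bash
python3 -c "
from h import *
side([(331,187),(379,213)])
"
```

```text
[(np.float64(-9.3), np.float64(34.3)), (np.float64(-23.3), np.float64(100.8))] tip z 94.7
len 68 ang 101.9
```

The fingertip is only about 6 mm below the upper rim, because the foot slid back. I'll lower the tip before going further.

```bash
python3 -m pendant '[[17,0,0,0.003,0],[17,0,0,0.003,0],[17,0,0,0.003,0],[17,0,0,0.003,0],[17,0,0,0.003,0],[17,0,0,0.003,0],[17,0,0,0.002,0],[17,0,0,0,0]]'
python3 - <<'E'
from h import *
where()
a=r.capture("wrist")[:,:,::-1]
cv2.imwrite('pics/w7.png',a)
E
```

```text
t: 10.55
tool_pos: [572.7, 44.1, 74.2]
tool_rot: [0.0, 0.998, -0.07, -0.0]
force: [0.7, 0.4, 0.2]
grip_width: 15.2
t 10.55 tcp [572.7  44.1  74.2] jaw -98.0 to tumbler tool x,y [1.000e-01 1.758e+02] F [0.67 0.45 0.18] w 15.2
```

View pics/w7.png

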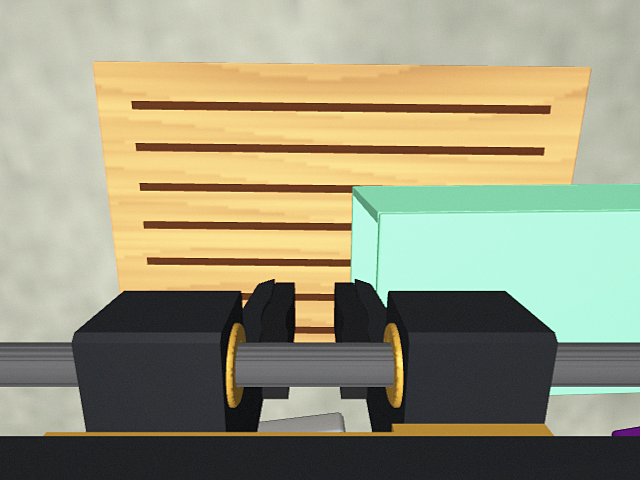

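```bash
python3 -c "
from h import *
side([(352,186),(379,212)])
"
```

```text
[(np.float64(-20.2), np.float64(10.3)), (np.float64(-23.5), np.float64(78.8))] tip z 74.4
len 69 ang 92.8
```

```bash
python3 -m pendant '[[17,0,-0.003,0,0],[17,0,-0.003,0,0],[17,0,-0.003,0,0],[17,0,-0.003,0,0],[17,0,0,-0.01,0],[17,0,0,-0.03,0],[17,0,0,-0.035,0],[17,0,0,-0.035,0]]'
python3 -c "
from h import *
where();s=r.sense();print(np.round(s['qpos'],2))
a=r.capture('wrist')[:,:,::-1];cv2.imwrite('pics/w8.png',a)
for d in r.outline_of('wrist','tumbler'):print(d['conf'],d['bbox'])
for d in r.outline_of('wrist','board'):print(d['conf'],d['bbox'])
"
```

```text
t: 11.27
tool_pos: [573.9, 55.8, 186.3]
tool_rot: [0.0, 0.998, -0.07, -0.001]
force: [1.4, -0.6, 0.7]
grip_width: 15.1
t 11.27 tcp [573.9  55.8 186.3] jaw -98.0 to tumbler tool x,y [  0.5 187.6] F [ 1.44 -0.63  0.71] w 15.1
[-0.18  0.69 -0.    1.77  0.    0.68 -1.89]
0.8 [350.5, 164.0, 284.3, 125.3]
0.66 [628.2, 241.1, 9.7, 22.3]
0.69 [185.7, 82.9, 321.9, 203.0]
```

```bash
python3 -m pendant '[[0,0,0,-0.02,-6.92],[0,0,0,-0.02,-6.92],[0,0,0,-0.01,-6.92],[0,0,0,0,-6.92],[0,0,0,0,-6.92],[0,0,0,0,-6.92],[0,0,0,0,-6.92],[0,0,0,0,-6.92]]'
python3 -m pendant '[[0,0,0,0,-6.92],[0,0,0,0,-6.92],[0,0,0,0,-6.92],[0,0,0,0,-6.92],[0,0,0,0,-6.92],[0,-0.03,0,0,0],[0,-0.03,0,0,0],[0,0,0,0,0]]'
python3 -c "
from h import *
where();s=r.sense();print(np.round(s['qpos'],2))
a=r.capture('wrist')[:,:,::-1];b=r.capture('top')[:,:,::-1];cv2.imwrite('pics/w9.png',np.hstack([cv2.resize(a,(400,300)),cv2.resize(b[120:345,140:440],(400,300))]))
"
```

```text
t: 12.08
tool_pos: [573.7, 55.7, 233.7]
tool_rot: [-0.0, 0.915, 0.404, -0.001]
force: [0.7, 0.5, -0.1]
grip_width: 1.0
t: 12.75
tool_pos: [564.2, -11.6, 232.9]
tool_rot: [0.001, 0.758, 0.652, -0.004]
force: [-0.7, -1.4, -0.5]
grip_width: 0.6
t 12.75 tcp [564.2 -11.6 232.9] jaw -8.5 to tumbler tool x,y [-119.4    1.9] F [-0.68 -1.4  -0.53] w 0.6
[ 0.21  0.65 -0.47  1.75  0.38  0.85 -0.58]
```

```bash
python3 -m pendant '[[0,-0.036,0,0,0],[0,-0.036,0,0,0],[0,-0.036,0,0,0],[0,-0.036,0,0,0],[0,0,0,0,0],[0,0,0,0,0]]'
python3 -c "
from h import *
where()
a=r.capture('wrist')[:,:,::-1];cv2.imwrite('pics/w10.png',a)
"
```

```text
t: 13.35
tool_pos: [545.4, -147.5, 234.0]
tool_rot: [-0.0, 0.756, 0.654, -0.0]
force: [0.6, 0.8, 0.1]
grip_width: 0.6
t 13.35 tcp [ 545.4 -147.5  234. ] jaw -8.3 to tumbler tool x,y [17.7  0.3] F [0.58 0.82 0.07] w 0.6
```

View pics/w10.png

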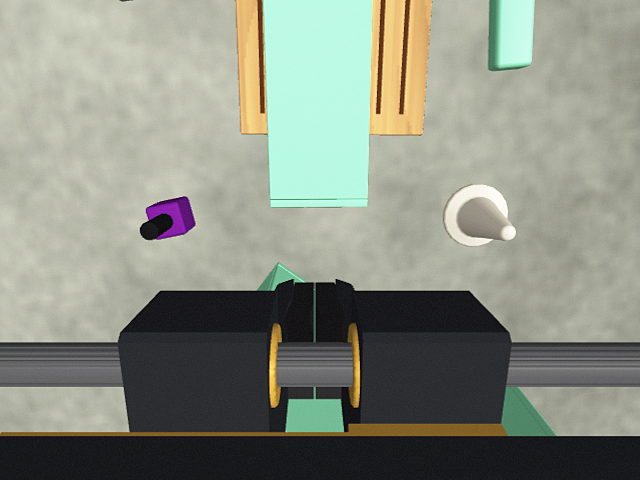

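```bash
cat >> h.py <<'E'
def down(uv,z):
    s=r.sense();k=r.calibration("wrist");K=np.array(k['K']);H=np.array(k['hand_eye'])
    v=H[:3,:3]@np.linalg.inv(K)@np.array([*uv,1.]);C=H[:3,3];return np.round(C+v*((s['tool_pos'][2]-z)-C[2])/v[2],1)[:2]
E
python3 -c "
from h import *
for n,uv,z in [('foot top L',(270,199),82),('foot top R',(368,199),82),('foot bot',(318,207),12),('edge L',(240,133),10),('edge R',(424,135),10),('decoy',(280,263),206),('decoy',(280,263),195)]:print(n,down(uv,z))"
```

```text
foot top L [ 15.1 -33.7]
foot top R [15.  38.3]
foot bot [-3.9  2.2]
edge L [ 61.5 -66.2]
edge R [59.7 95.1]
decoy [  6.7 -16.4]
decoy [  3.1 -17.4]
```

```bash
python3 -m pendant '[[0,-0.008,0.002,0,0],[0,0,0,0.02,0],[0,0,0,0.035,0],[0,0,0,0.035,0],[0,0,0,0.035,0],[0,0,0,0.03,0],[0,0,0,0.02,0],[0,0,0,0.005,0]]'
python3 h.py
```

```text
t: 14.07
tool_pos: [545.3, -151.9, 51.4]
tool_rot: [-0.002, 0.754, 0.657, -0.001]
force: [-0.0, -0.4, 0.4]
grip_width: 0.3
t 14.07 tcp [ 545.3 -151.9   51.4] jaw -7.9 to tumbler tool x,y [22.1 -0. ] F [-0.03 -0.37  0.4 ] w 0.3
```

```bash
python3 -m pendant '[[0,0.0025,0,0,0],[0,0.0025,0,0,0],[0,0.0025,0,0,0],[0,0.0025,0,0,0],[0,0.0025,0,0,0],[0,0.0025,0,0,0],[0,0.0025,0,0,0],[0,0.0025,0,0,0]]'
python3 -m pendant '[[0,0.0025,0,0,0],[0,0.0025,0,0,0],[0,0.0025,0,0,0],[0,0.0025,0,0,0],[0,0.0025,0,0,0],[0,0.0025,0,0,0],[0,0.0025,0,0,0],[0,0,0,0,0]]'
python3 h.py
```

```text
t: 14.73
tool_pos: [550.0, -134.7, 55.2]
tool_rot: [0.001, 0.755, 0.655, 0.0]
force: [-0.3, -2.5, 1.1]
grip_width: 0.7
t: 15.4
tool_pos: [552.2, -115.8, 54.6]
tool_rot: [-0.0, 0.755, 0.656, 0.0]
force: [-0.6, -0.8, 0.4]
grip_width: 0.1
t 15.4 tcp [ 552.2 -115.8   54.6] jaw -8.0 to tumbler tool x,y [-14.6  -1.9] F [-0.61 -0.79  0.38] w 0.1
```

```bash
python3 -m pendant '[[0,-0.004,0,0,0],[0,-0.006,0,0,0],[0,0,0,-0.02,0],[0,0,0,-0.035,0],[0,0,0,-0.035,0],[0,0,0,-0.035,0],[0,0,0,-0.035,0],[0,0,0,-0.02,0]]'
python3 -m pendant '[[0,0,0,0,0],[0,0,0,0,0]]'
python3 -c "
from h import *
where()
a=r.capture('wrist')[:,:,::-1];cv2.imwrite('pics/w11.png',a)
b=r.capture('scene')[:,:,::-1];b=cv2.resize(b[140:320,220:460],(320,240))
cv2.imwrite('pics/w11b.png',np.hstack([cv2.resize(a,(480,360)),cv2.copyMakeBorder(b,0,120,0,0,0)]))
"
```

```text
t: 16.07
tool_pos: [551.9, -127.3, 238.4]
tool_rot: [0.002, 0.755, 0.655, 0.002]
force: [0.3, 1.1, 0.1]
grip_width: 0.6
t: 16.23
tool_pos: [551.0, -127.6, 235.5]
tool_rot: [0.001, 0.755, 0.655, 0.001]
force: [-0.5, -0.3, 0.3]
grip_width: 0.6
t 16.23 tcp [ 551.  -127.6  235.5] jaw -8.1 to tumbler tool x,y [-2.8 -2.3] F [-0.53 -0.33  0.35] w 0.6
```

View pics/w11b.png

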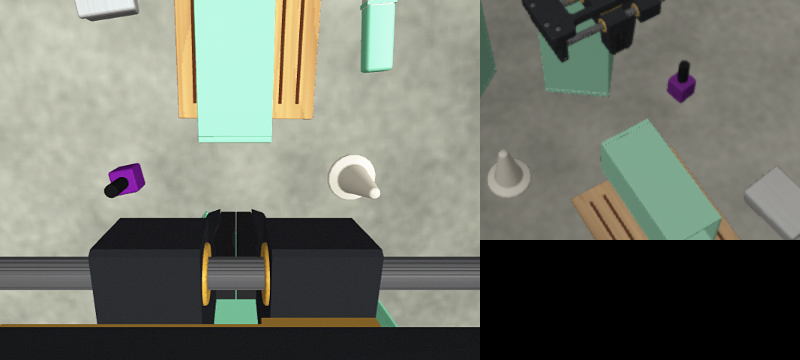

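```bash
python3 -c "
from h import *
f=4/3
a=down((198*f,142*f),82);b=down((272*f,142*f),82);e=down((178*f,118*f),10);g=down((314*f,119*f),10)
print(a,b,e,g,'overhang',(e+g)[0]/2-(a+b)[0]/2,'lateral off',(a+b)[1]/2-(e+g)[1]/2)
"
```

```text
[ 22.3 -37.7] [22.3 34.1] [ 40.6 -69.4] [39.4 91.5] overhang 17.7 lateral off -12.849999999999998
```

```bash
python3 -c "
from workcell import r
print(r.sign_off())"
```

```text
the job is handed in; nothing more can be done
None
```

The mint tumbler now lies on its side on the board, mouth pointing in across it and foot at the edge. I have handed the job in; the sign-off gave no verdict.

- **Tipping:** With both fingertips in the mouth, I pushed it over the board's edge and held it back by the upper rim while letting it down. It took about 6 s from upright to flat.
- **Foot slid back:** During the tip the foot slid back until it hung about 50 mm over the edge, beyond the 40 mm allowed. I went round behind it and pushed the foot about 32 mm back in with closed fingers.
- **Near-slip:** At about 77° the tip was only some 6 mm under the rim. I lowered the fingers, and over that 0.7 s move the tumbler went down the last 10° or so to flat. I saw no sign of a drop, but I had no measurement of how fast it turned there.

| Last check | Measured | Allowed |
|---|---|---|
| Foot beyond the board's edge | about 18 mm | 35 mm inside to 40 mm beyond |
| Off the board's middle line | about 13 mm | 45 mm |
| Angle to square with the edge | under 2° (by eye) | 14° |
| Largest force read between moves | about 2.5 N | 25 N |

The gripper was clear above everything, and by eye the cone, nail polish, soap tin and brush case had not moved. The last pictures show it lying flat, but I did not measure the final tilt directly. The position figures come from single wrist-camera readings, good to a few millimetres.

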